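# Open the bottle case: turn the buttons aside and lift out the panel

### The job

Open the wooden bottle case: turn both metal turn buttons on its rim fully aside, so that they lie along the rim and clear of the plywood panel, then lift the panel out by its handle. Lay the panel gently in the empty shallow cardboard tray, flat on the tray's floor with its handle up, and let go of it without dropping it. Leave the buttons turned aside and do not disturb the other things on the table.

Things in the scene. Friction and masses are not known exactly. Their poses are not given: they have to be found in the camera images.
- case: Open-topped wooden case packed with small bottles, 147 (x) x 235 (y) x 75 mm high, fixed. Origin: centre of its underside; z up, y along its long side. Its rim, at z = 75 mm, is 30 mm wide at the short ends (+y, -y), 16 mm along the long sides; the panel lies flush in its 115 x 175 mm opening on a ledge 8 mm below the rim. Case and tray may swap sides; each is turned by up to 0.35 rad.
- button_left (a joint): Angle (rad) of the steel turn button on the case's +y end. 0: points straight inward over the panel (starts within 0.35 of it); positive counter-clockwise from above. Turns up to 1.65 either way, stiffly (0.05 N m), stays where left; clear of the panel from 1.3 either way, along the rim at 1.57. A bar 14 mm wide, 16 mm thick, reaching 34 mm from the pivot to its rounded nose, 12 mm to its tail.
- button_right (a joint): The same for the like button on the short end at the case's -y; 0 points inward (to the case's +y), positive counter-clockwise seen from above.
- button_left_pivot (a point): Top of the left button on its pivot axis, at y = +103.5 mm of the case, 95 mm above the table. The button's bar spans 4 to 20 mm above the rim; it can be pinched across its width here and turned, or pushed at its nose.
- button_right_pivot (a point): The same for the right button, at y = -103.5 mm of the case, 95 mm above the table.
- panel: Loose plywood panel, 110 (x) x 170 (y) x 8 mm, about 0.2 kg, lying in the case's frame (origin 67 mm above the table) with 2.5 mm play all round, axes along the case's. Origin: centre of its underside; z up. On its middle a wooden bridge handle: a bar 14 mm wide (x), 80 mm long (y), 14 mm thick, top 38 mm above the origin, 16 mm gap between panel and bar.
- panel_grip (a point): Centre of the panel's handle bar, 31 mm above the panel's origin; pinch the bar across x.
- tray: Empty shallow cardboard tray, outside 160 (x) x 220 (y) x 28 mm high, walls and floor 5 mm thick (inside 150 x 210 mm), fixed to the table. Origin: centre of its underside; z up. The panel fits in with its long side along the tray's long side (y), either way round.
- amber_bottle: Bystander: small amber bottle, 36 mm across, 85 mm high, standing near a long side of the case. Origin at its foot.
- cream_jar: Bystander: white jar, 50 mm across, 45 mm high, standing near a long side of the tray. Origin at its foot.
- tape_roll: Bystander: roll of tape lying flat, 100 mm across, 48 mm high, at the back. Origin at its underside.
- soap_carton: Bystander: small white carton 60 x 90 x 35 mm, at the back. Origin at its underside.
- mug: Bystander: blue mug, 80 mm across, 90 mm high, at the left. Origin at its foot.
- scanner: Bystander: grey hand scanner lying down, about 190 mm long, 48 mm high, at the right. Origin under its middle.
- lotion_bottle: Bystander: white bottle, 48 mm across, 130 mm high, at the back. Origin at its foot.

How it is judged:
By the outcome, as a careful person would: the job done as asked, in the order asked, and still so for the second after the job is handed in, with the robot touching nothing.
It also fails if it takes over 72 s, if anything falls off the work surface, if the arm or the gripper's body presses on something with over 40 N, if the wrist force passes 120 N, or if a joint passes its speed limit or range.

### The arm

A 6-joint arm with a two-finger parallel gripper is mounted at the origin on the work surface. World frame = base frame: x ahead of the robot, y to its left, z up, the work surface at z = 0. Lengths are in m, angles in rad, forces in N, time in s.
With the tool pointing down it reaches from about 0.375 to 0.9 m from the base axis. Payload 3.1 kg.
Tool frame: the origin (TCP) lies midway between the tips of the shut fingers; the grasp point (between the pads) lies robot.grip_depth behind it (robot.grip_depth is the distance from the TCP to the grasp point, in m); z points along the fingers, y is the line along which they close (so a half turn about z gives the same grasp; the last joint's range is limited). The gripper opens to 87 mm and grips with 3 to 60 N. Pads are 19 mm wide; open, the fingers measure 117 mm over their backs; the gripper's body (75 mm by 190 mm) begins 51 mm behind the grasp point.
Start: joints at [-0.178, 0.527, 1.433, -0, 1.181, -0.178], TCP at [0.625, 0, 0.223] pointing down, gripper open.
Joint ranges: [-3.08, 3.08], [-0.75, 2.2], [0.22, 2.44], [-1.43, 4.57], [0, 2.65], [-2.85, 2.85]. Speed limits (rad/s): [2.79, 2.79, 3.14, 3.14, 3.14, 3.14].

### API

Orientations are given as a unit quaternion [x, y, z, w].
In Python, from rig import robot gives the robot as it stands.
- The arm moves only by the tool step_hand, called after "Call:" by a JSON object that holds its "method" and its "body", one argument or row to a line. Schema: {"type":"object","properties":{"moves":{"type":"array","items":{"type":"array","items":{"type":"array","items":{"type":"number"},"minItems":4,"maxItems":4},"minItems":1,"maxItems":20},"minItems":1,"maxItems":1},"finger_gap":{"type":"number"},"grip_n":{"type":"number"},"only":{"type":"string"},"quiet":{"type":"boolean"},"lines":{"type":"string"}},"required":["moves"],"additionalProperties":false}. moves is a list that holds a single list of rows (three levels of brackets), with 1 to 20 rows, each of 4 numbers: dx, dy, dz in fractions of the full range, 1 being 300 mm, then a turn about the tool's z in a scale on which 1.0 is pi rad; each row shifts and turns the commanded pose from where the row before left it, along the tool's axes as they then stand; what a row does not reach is not made up. A row lasts 1/12 s, in which the tool goes at most 0.0417 m and 0.125 rad, less where a joint would pass 70% of its speed; a pose out of reach is approached as far as the arm can. finger_gap is the finger opening in m, set as the call begins (left out keeps the last). The fingers move at their own pace and stop on an object; grip_n is the grip in N (left out, the last holds). Time passes only in rows, so rows that do not move let the fingers close. The tool returns the time, the measured TCP pose, the force, the opening and the grip force at its end. only (a regular expression) keeps the lines of the reply that match it, lines (a string "A,B") keeps lines A to B, and quiet returns only ok. A shift or turn number past 1, either way, is cut back to 1. Input that does not fit is refused with a message, and nothing moves.
- robot.get_obs(): the state, without advancing time (a new reading comes with each control period).
- robot.camera(name): name is "scene" or "side" or "wrist"; returns a dict with "img" (400x640x3 uint8, red, green, blue), "fx", "fy", "cx", "cy" (pixels), "xyz" and "attitude" of the camera in the world. Camera axes: x right, y down, z forward; pixel columns grow to the right and rows downward; lengths in m; the calibration is good to about 2 mm. A picture is of the moment at which its call begins. There is no depth.
- robot.hand_in(): hands the job in; it is judged then, once.
The state is a dict: "time": time; "q": joint angles; "joint_velocities": joint speeds; "joint_torque": joint torques, N m; "position": TCP position; "tool_rot": TCP orientation; "ft_force": force on the tool from outside, world axes, zero at the start; "moment": the same for the moment, N m; "grip_width": finger opening in m; "grip_force": force on a finger pad.
Only numpy, scipy, OpenCV 4.12 (cv2) and the standard library are available. Lean on these libraries where they do the work, as an engineer would, in place of code of your own. Each camera call takes 0.05 s, during which the arm holds its last target. There are 200 camera calls.

## Working session

There is one attempt and no reset: what is moved stays moved. The work goes in short steps, Python scripts to look and compute and a tool call to move; the robot and the scene stay as the last step left them, time stands still between calls to the robot, and variables do not carry over. Pictures are saved under pics/ and viewed, at most 12 in all, crops included, and the job is handed in when it is done.

```bash
ls; mkdir -p pics; python3 - <<'E'
from rig import robot
import cv2,numpy as np
o=robot.get_obs();print(o['position'],o['tool_rot'],o['time'],robot.grip_depth)
ims=[]
for n in("scene","side","wrist"):
    c=robot.camera(n);print(n,[c[k] for k in("fx","fy","cx","cy","xyz","attitude")])
    cv2.imwrite(f"pics/{n}0.png",c["img"][:,:,::-1])
E
```

```text
pics
rig.py
[6.24265963e-01 1.76973300e-04 2.21564035e-01] [ 7.07092268e-01  7.07120464e-01 -6.20169443e-04 -8.88846266e-04] 0.0 0.0187
scene [366.1420350302319, 366.1420350302319, 315.40806693351124, 199.04163501665215, array([1.41539075, 0.19621631, 0.60624183]), array([ 0.54382413,  0.67982686, -0.38344514, -0.30831896])]
side [490.8888774730968, 490.8888774730968, 318.26033218879394, 191.33933123688672, array([0.04155231, 1.27465183, 0.91216553]), array([-0.16593341,  0.85236637, -0.48467023,  0.10503545])]
wrist [288.1648420167675, 288.1648420167675, 326.44720776560405, 193.26515660239505, array([0.62458247, 0.07994359, 0.38416037]), array([ 9.89171122e-01, -6.57005920e-05, -9.54426921e-04,  1.46763676e-01])]
```

View pics/scene0.png

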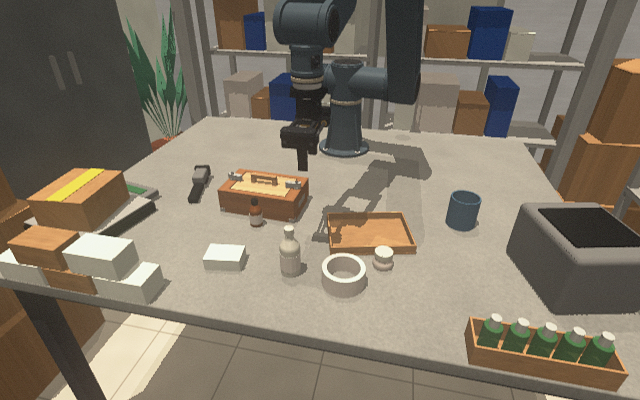

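View pics/wrist0.png

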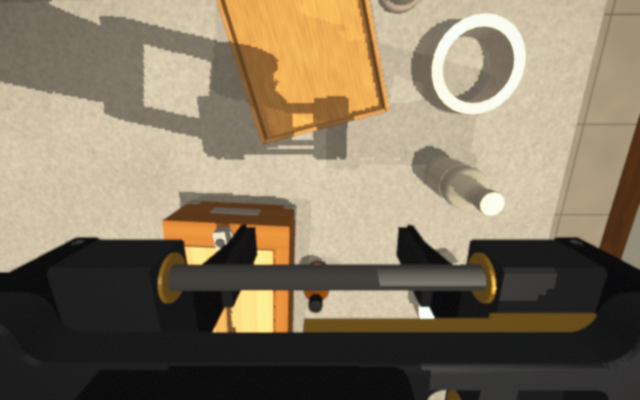

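The scene shows the case at about (264,193) on the right, with the amber bottle at (256,212) in front of it. The tray is at (370,233) and the jar at (383,257). The wrist view cuts the case off, so I'll move back along -y and up.

The rows are not in the units I measure in: shifts go in shares of 300 mm and turns go in shares of pi rad. I convert before sending: -0.035 m / 0.3 = -0.1167, -0.01 m / 0.3 = -0.0333.

Call:
{"method": "step_hand", "body": {
  "moves": [
    [[-0.1167,-0.0333,-0.04,0],[-0.1167,-0.0333,-0.04,0],[-0.1167,-0.0333,-0.04,0],[-0.1167,-0.0333,-0.04,0],[-0.1167,-0.0333,-0.04,0],[-0.1167,-0.0333,-0.04,0],[-0.1167,-0.0333,-0.04,0],[-0.1167,-0.0333,-0.04,0],[0,0,0,0],[0,0,0,0],[0,0,0,0]]
  ]
}}

```text
time: 1.07
position: [0.5445, -0.2794, 0.3179]
tool_rot: [0.707, 0.707, 0.0, -0.001]
ft_force: [-0.5, 0.2, 0.1]
grip_width: 0.0868
grip_force: 0.0
```

```bash
python3 - <<'E'
from rig import robot
import cv2
c=robot.camera("wrist");print(c["xyz"],c["attitude"])
cv2.imwrite("pics/wrist1.png",c["img"][:,:,::-1])
E
```

```text
[ 0.54467748 -0.19983811  0.48047362] [ 9.89270030e-01 -4.73441210e-04 -5.46081169e-04  1.46096836e-01]
```

View pics/wrist1.png

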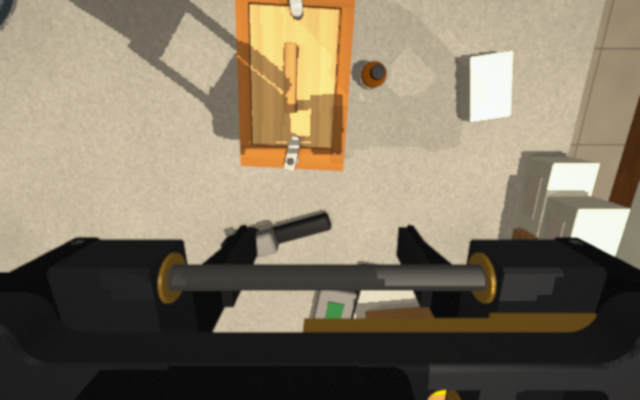

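View pics/side0.png

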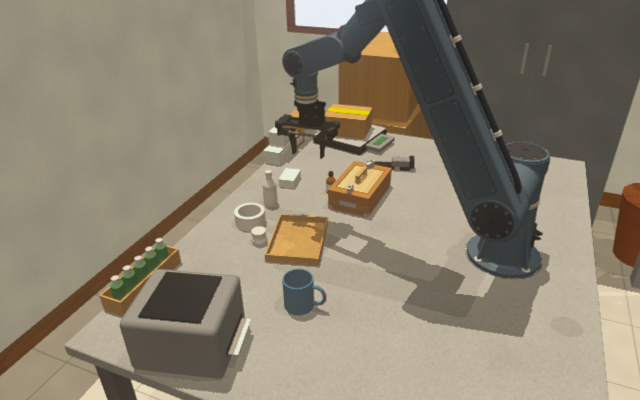

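Wrist view: the case spans about (237..355, 0..170) with buttons at (296,8) and (292,153) and the handle bar at about (291,76). I'll shift +y so all of it is in view, then go on to see the tray.

Scaled: 0.035 m / 0.3 = 0.1167, 0.005 m / 0.3 = 0.0167.

Call:
{"method": "step_hand", "body": {
  "moves": [
    [[0.1167,0.0167,0,0],[0.1167,0.0167,0,0],[0,0,0,0],[0,0,0,0],[0,0,0,0]]
  ],
  "quiet": true
}}

```text
ok
```

```bash
cat > h.py <<'E'
import numpy as np,cv2,pickle
from scipy.spatial.transform import Rotation as R
def cast(c,uv,z):
    uv=np.atleast_2d(np.asarray(uv,float))
    d=np.c_[(uv[:,0]-c["cx"])/c["fx"],(uv[:,1]-c["cy"])/c["fy"],np.ones(len(uv))]@R.from_quat(c["attitude"]).as_matrix().T
    return c["xyz"]+d*((z-c["xyz"][2])/d[:,2])[:,None]
def snap(n,f):
    from rig import robot
    c=robot.camera(n);pickle.dump(c,open(f+".pkl","wb"));return c
def load(f): return pickle.load(open(f+".pkl","rb"))
E
python3 - <<'E'
from h import *
c=snap("wrist","case");im=c["img"][:240,180:420,::-1]
cv2.imwrite("pics/case.png",cv2.resize(im[:230,:],None,fx=2.6,fy=2.6,interpolation=cv2.INTER_CUBIC))
E
```

Call:
{"method": "step_hand", "body": {
  "moves": [
    [[0.1333,0.0167,0,0],[0.1333,0.0167,0,0],[0.1333,0.0167,0,0],[0.1333,0.0167,0,0],[0.1333,0.0167,0,0],[0.1333,0.0167,0,0],[0.1333,0.0167,0,0],[0,0,0,0],[0,0,0,0],[0,0,0,0]]
  ]
}}

```text
time: 2.42
position: [0.5901, 0.0692, 0.3182]
tool_rot: [0.707, 0.707, -0.0, 0.0]
ft_force: [0.3, 1.0, -0.4]
grip_width: 0.0869
grip_force: 0.0
```

```bash
python3 - <<'E'
from h import *
c=snap("wrist","tray");cv2.imwrite("pics/tray.png",c["img"][:,:,::-1])
E
```

```text
(no output)
```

View pics/case.png

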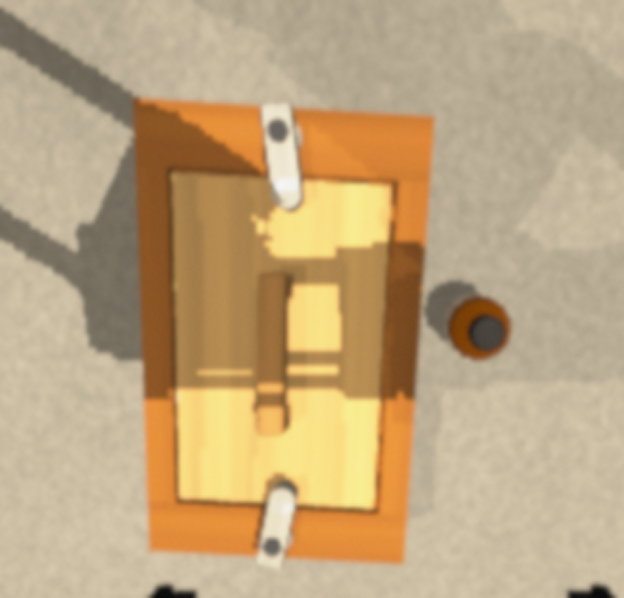

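View pics/tray.png

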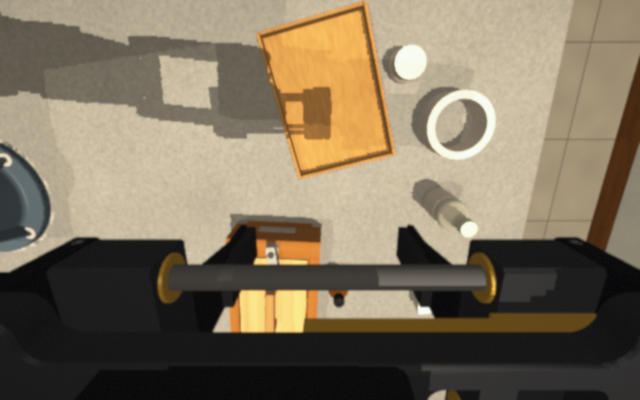

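Case crop (2.6x, offset 180,0): rim corners are near (137,98), (434,116), (404,562) and (150,550). The pivots are near (278,130) and (272,546), the noses near (289,205) and (285,485), and the handle at about (272,350). In the tray view the outer corners are near (257,35), (365,3), (394,153) and (301,177), and the jar is at (409,62).

```bash
python3 - <<'E'
from h import *
np.set_printoptions(precision=4,suppress=True)
def sub(c,p,s):  # corner refinement
    g=cv2.cvtColor(c["img"],cv2.COLOR_RGB2GRAY)
    return p
c=load("case")
f=lambda a:np.array(a)/2.6+[180,0]
co=cast(c,f([(137,98),(434,116),(404,562),(150,550)]),.075)
print("case corners\n",co[:,:2],co.mean(0),[np.linalg.norm(co[i]-co[i-1]) for i in range(4)])
inn=cast(c,f([(170,170),(396,183),(376,511),(177,500)]),.075); print("inner",inn.mean(0),[np.linalg.norm(inn[i]-inn[i-1]) for i in range(4)])
# steel masks
hsv=cv2.cvtColor(c["img"],cv2.COLOR_RGB2HSV)
for n,(x0,y0,x1,y1) in {"left":(278,38,300,84),"right":(274,180,300,222)}.items():
    s=hsv[y0:y1,x0:x1]; m=((s[...,1]<60)&(s[...,2]>140)).astype(np.uint8)
    nn,l,st,ce=cv2.connectedComponentsWithStats(m); k=1+st[1:,4].argmax()
    v,u=np.where(l==k); P=cast(c,np.c_[u+x0,v+y0],.095)[:,:2]
    r=cv2.minAreaRect((P*1e3).astype(np.float32)); print(n,"steel",r,st[k])
pv=cast(c,f([(278,130),(272,546)]),.095); print("pivots",pv,np.linalg.norm(pv[0]-pv[1]),pv.mean(0))
ns=cast(c,f([(290,207),(286,482)]),.095); print("noses",ns,np.linalg.norm(pv-ns,axis=1))
a=pv[0]-pv[1]; ax=np.arctan2(-a[0],a[1]);print("yaw pivots",ax)
for s,e in((0,1),(3,2)):
    pass
l=(co[0]+co[1]-co[2]-co[3]); print("yaw rim",np.arctan2(-l[0],l[1]))
for i,sg in((0,-1),(1,1)):
    d=(ns-pv)[i]*sg; print("btn",np.arctan2(-d[0],d[1])-ax)
print("bar", cast(c,f([(288,275),(288,405),(258,405),(258,275)]),.105)[:,:2])
print("amber",cast(c,f([(488,333)]),.085))
t=load("tray"); tc=cast(t,[(257,35),(365,3),(394,153),(301,177)],.028)
print("tray",tc[:,:2],tc.mean(0),[np.linalg.norm(tc[i]-tc[i-1]) for i in range(4)])
l=(tc[0]+tc[1]-tc[2]-tc[3]); print("yaw tray",np.arctan2(-l[0],l[1]))
print("jar",cast(t,[(409,62)],.045))
E
```

```text
case corners
 [[ 0.436  -0.0468]
 [ 0.5806 -0.0544]
 [ 0.5686 -0.2881]
 [ 0.4219 -0.2811]] [ 0.5018 -0.1676  0.075 ] [np.float64(0.2346796027961412), np.float64(0.14478392492349962), np.float64(0.23401435316282787), np.float64(0.14684669181040913)]
inner [ 0.501  -0.1679  0.075 ] [np.float64(0.17214137670437374), np.float64(0.11290725905828686), np.float64(0.17264787651077468), np.float64(0.11269921027800857)]
left steel ((509.0032653808594, -74.00360870361328), (25.245271682739258, 45.97042465209961), 0.1283927708864212) [  0   0  22  42 448]
right steel ((497.578857421875, -262.45574951171875), (36.204341888427734, 50.87513732910156), 0.15129335224628448) [  0   7  26  35 396]
pivots [[ 0.5066 -0.0641  0.095 ]
 [ 0.4955 -0.271   0.095 ]] 0.20720622386524945 [ 0.501  -0.1676  0.095 ]
noses [[ 0.5111 -0.0977  0.095 ]
 [ 0.5044 -0.2347  0.095 ]] [0.0339 0.0374]
yaw pivots -0.053348504520126225
yaw rim -0.05575727462801369
btn 0.1867273598372084
btn -0.18721295417389178
bar [[ 0.5102 -0.129 ]
 [ 0.5081 -0.1917]
 [ 0.493  -0.1917]
 [ 0.4959 -0.129 ]]
amber [[ 0.6102 -0.1574  0.085 ]]
tray [[0.4923 0.244 ]
 [0.6427 0.2831]
 [0.6963 0.0775]
 [0.5488 0.0387]] [0.5951 0.1608 0.028 ] [np.float64(0.21295582907012117), np.float64(0.15540675357048253), np.float64(0.21248853631315495), np.float64(0.15250478311551866)]
yaw tray 0.2618254535426209
jar [[0.7046 0.2068 0.045 ]]
```

Sizes check out (235x146 rim, pivots 207 mm apart), so I'm moving above the left pivot.

Scaled: 0.028 m / 0.3 = 0.0933, -0.019 m / 0.3 = -0.0633, -0.067 rad / 3.1416 = -0.0213.

Call:
{"method": "step_hand", "body": {
  "moves": [
    [[-0.0633,-0.04,0.0933,0],[-0.0633,-0.04,0.0933,0],[-0.0633,-0.04,0.0933,0],[-0.0633,-0.04,0.0933,0],[-0.0633,-0.04,0.0933,0],[-0.0633,-0.04,0.0933,0],[-0.0633,-0.04,0.0933,0],[0,0,0,-0.0213],[0,0,0,-0.021],[0,0,0,0],[0,0,0,0],[0,0,0,0]]
  ],
  "finger_gap": 0.045,
  "grip_n": 15
}}

```text
time: 3.47
position: [0.5063, -0.064, 0.1229]
tool_rot: [0.66, 0.752, 0.0, 0.001]
ft_force: [0.9, -1.3, -0.4]
grip_width: 0.045
grip_force: 0.0
```

```bash
python3 - <<'E'
from h import *
from rig import robot
o=robot.get_obs();m=R.from_quat(o['tool_rot']).as_matrix();print(np.array(o['position']),m@[0,1,0])
print("tool-axes to go",m.T@(np.array([.5066,-.0641,.080])-o['position']))
E
```

```text
[ 0.50631008 -0.06404796  0.1229095 ] [9.91553311e-01 1.29696533e-01 9.16693243e-04]
tool-axes to go [-6.43969314e-05  2.41389448e-04  4.29097803e-02]
```

Scaled: 0.02 m / 0.3 = 0.0667, 0.015 m / 0.3 = 0.05.

Call:
{"method": "step_hand", "body": {
  "moves": [
    [[0,0,0.0667,0],[0,0,0.05,0],[0,0,0.0267,0],[0,0,0,0],[0,0,0,0]]
  ]
}}

```text
time: 3.88
position: [0.5061, -0.0629, 0.0796]
tool_rot: [0.659, 0.752, -0.0, -0.0]
ft_force: [-0.2, 0.4, 0.2]
grip_width: 0.0452
grip_force: 0.0
```

Call:
{"method": "step_hand", "body": {
  "moves": [
    [[0,0,0,0],[0,0,0,0],[0,0,0,0],[0,0,0,0],[0,0,0,0],[0,0,0,0]]
  ],
  "finger_gap": 0.008,
  "grip_n": 15
}}

```text
time: 4.38
position: [0.5061, -0.063, 0.0798]
tool_rot: [0.659, 0.753, 0.0, 0.0]
ft_force: [0.1, 0.8, 1.9]
grip_width: 0.014
grip_force: 14.9
```

Scaled: -0.1 rad / 3.1416 = -0.0318.

Call:
{"method": "step_hand", "body": {
  "moves": [
    [[0,0,0,-0.0318],[0,0,0,-0.0318],[0,0,0,-0.0318],[0,0,0,-0.0318],[0,0,0,-0.0318],[0,0,0,-0.0318],[0,0,0,-0.0318],[0,0,0,-0.0318],[0,0,0,-0.0318],[0,0,0,-0.0318],[0,0,0,-0.0318],[0,0,0,-0.0318],[0,0,0,-0.0318],[0,0,0,-0.0318],[0,0,0,0],[0,0,0,0],[0,0,0,0]]
  ]
}}

```text
time: 5.8
position: [0.5054, -0.0638, 0.0798]
tool_rot: [0.02, 1.0, -0.001, -0.001]
ft_force: [-2.9, -4.1, 3.3]
grip_width: 0.0136
grip_force: 15.0
```

```bash
python3 - <<'E'
from rig import robot
from h import *
o=robot.get_obs();y=R.from_quat(o['tool_rot']).as_matrix()[:,1];print("angle left",np.arctan2(y[1],y[0])+.054,o['moment'],o['ft_force'])
E
```

```text
angle left 1.5853313938039235 [-0.68585583  0.49470386  0.04411859] [-2.91199756 -4.11061756  3.30575998]
```

Scaled: -0.03 m / 0.3 = -0.1, -0.015 m / 0.3 = -0.05, 0.12 rad / 3.1416 = 0.0382.

Call:
{"method": "step_hand", "body": {
  "moves": [
    [[0,0,0,0],[0,0,0,0],[0,0,0,0],[0,0,-0.05,0],[0,0,-0.1,0],[0,0,-0.0333,0.0318],[0,0,0,0.0382],[0,0,0,0.0382],[0,0,0,0.0382],[0,0,0,0.0382],[0,0,0,0.0382],[0,0,0,0.0382],[0,0,0,0.0382],[0,0,0,0.0382],[0,0,0,0.0382],[0,0,0,0.0382],[0,0,0,0.0382],[0,0,0,0.0382],[0,0,0,0.0382],[0,0,0,0.035]]
  ],
  "finger_gap": 0.03
}}

```text
time: 7.47
position: [0.506, -0.0626, 0.1344]
tool_rot: [0.788, 0.616, 0.0, -0.0]
ft_force: [0.0, 0.5, -0.9]
grip_width: 0.0305
grip_force: 0.0
```

```bash
python3 - <<'E'
from rig import robot
from h import *
o=robot.get_obs();m=R.from_quat(o['tool_rot']).as_matrix();print(np.arctan2(m[1,1],m[0,1]),m.T@(np.array([.4955,-.271,.125])-o['position']))
E
```

```text
-0.24366907820365782 [-0.20483013  0.04005348  0.00930254]
```

Scaled: -0.034 m / 0.3 = -0.1133, 0.0067 m / 0.3 = 0.0223.

Call:
{"method": "step_hand", "body": {
  "moves": [
    [[-0.1133,0.022,0,0],[-0.1133,0.0223,0,0],[-0.1133,0.0223,0,0],[-0.1133,0.0223,0,0],[-0.1133,0.0223,0,0],[-0.1133,0.0223,0,0],[0,0,0,0],[0,0,0,0],[0,0,0,0]]
  ],
  "finger_gap": 0.045
}}

```text
time: 8.22
position: [0.4966, -0.2698, 0.1341]
tool_rot: [0.786, 0.618, 0.0, -0.001]
ft_force: [-0.2, -0.9, -0.0]
grip_width: 0.0454
grip_force: 0.0
```

```bash
python3 - <<'E'
from rig import robot
from h import *
o=robot.get_obs();m=R.from_quat(o['tool_rot']).as_matrix();print(np.arctan2(m[1,1],m[0,1]),m.T@(np.array([.4955,-.271,.080])-o['position']))
c=snap("wrist","w3");cv2.imwrite("pics/w3.png",c["img"][:,:,::-1])
E
```

```text
-0.23806011083097062 [-0.00149992 -0.00066424  0.0540985 ]
```

View pics/w3.png

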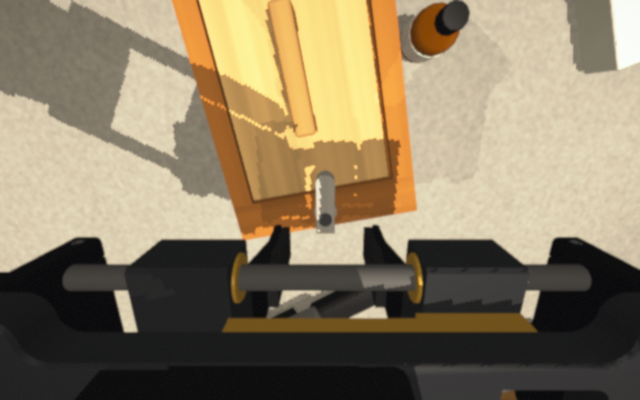

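The wrist view shows the right button at (325,200), aligned with the tool and midway between the fingers at (280,245) and (370,245). Next I descend, pinch and turn.

Scaled: 0.02 m / 0.3 = 0.0667, 0.014 m / 0.3 = 0.0467.

Call:
{"method": "step_hand", "body": {
  "moves": [
    [[-0.005,-0.0017,0.0667,0],[0,0,0.0667,0],[0,0,0.0467,0],[0,0,0,0],[0,0,0,0]]
  ]
}}

```text
time: 8.68
position: [0.4959, -0.2701, 0.08]
tool_rot: [0.785, 0.619, -0.0, -0.001]
ft_force: [0.8, 0.8, 0.8]
grip_width: 0.0454
grip_force: 0.0
```

Call:
{"method": "step_hand", "body": {
  "moves": [
    [[0,0,0,0],[0,0,0,0],[0,0,0,0],[0,0,0,0],[0,0,0,0],[0,0,0,0]]
  ],
  "finger_gap": 0.008,
  "grip_n": 15
}}

```text
time: 9.18
position: [0.4949, -0.2717, 0.0808]
tool_rot: [0.785, 0.619, -0.001, -0.001]
ft_force: [-1.2, -1.2, 5.6]
grip_width: 0.0141
grip_force: 15.0
```

Call:
{"method": "step_hand", "body": {
  "moves": [
    [[0,0,0,0.0318],[0,0,0,0.0318],[0,0,0,0.0318],[0,0,0,0.0318],[0,0,0,0.0318],[0,0,0,0.0318],[0,0,0,0.0318],[0,0,0,0.0318],[0,0,0,0.0318],[0,0,0,0.0318],[0,0,0,0.0318],[0,0,0,0.0318],[0,0,0,0.0318],[0,0,0,0.0286],[0,0,0,0],[0,0,0,0],[0,0,0,0]]
  ]
}}

```text
time: 10.6
position: [0.4941, -0.2706, 0.0808]
tool_rot: [1.0, -0.028, -0.002, -0.001]
ft_force: [-5.3, 1.7, 5.4]
grip_width: 0.0135
grip_force: 15.0
```

```bash
python3 - <<'E'
from rig import robot
from h import *
o=robot.get_obs();y=R.from_quat(o['tool_rot']).as_matrix()[:,1];print("angle right",np.arctan2(y[1],y[0])+.054,o['ft_force'])
E
```

```text
angle right -1.5731322608898135 [-5.2548338   1.68966797  5.41150028]
```

Scaled: -0.03 m / 0.3 = -0.1, -0.015 m / 0.3 = -0.05, -0.12 rad / 3.1416 = -0.0382.

Call:
{"method": "step_hand", "body": {
  "moves": [
    [[0,0,0,0],[0,0,0,0],[0,0,0,0],[0,0,-0.05,0],[0,0,-0.1,0],[0,0,-0.1,-0.0318],[0,0,-0.1,-0.0382],[0,0,-0.1,-0.0382],[0,0,0,-0.0382],[0,0,0,-0.0382],[0,0,0,-0.0382],[0,0,0,-0.0382],[0,0,0,-0.0382],[0,0,0,-0.0382],[0,0,0,-0.0382],[0,0,0,-0.0382],[0,0,0,-0.0382],[0,0,0,-0.0382],[0,0,0,-0.0105],[0,0,0,0]]
  ],
  "finger_gap": 0.03
}}

```text
time: 12.27
position: [0.4964, -0.2722, 0.2155]
tool_rot: [0.726, 0.688, 0.0, 0.0]
ft_force: [0.1, -0.1, -0.9]
grip_width: 0.0299
grip_force: 0.0
```

Call:
{"method": "step_hand", "body": {
  "moves": [
    [[0,0,-0.1,0],[0,0,-0.1,0],[0,0,0,0],[0,0,0,0],[0,0,0,0]]
  ],
  "finger_gap": 0.05
}}

```text
time: 12.68
position: [0.496, -0.2718, 0.2752]
tool_rot: [0.726, 0.688, -0.0, -0.0]
ft_force: [-0.9, 0.2, 0.1]
grip_width: 0.0483
grip_force: 0.0
```

```bash
python3 - <<'E'
from rig import robot
from h import *
c=snap("wrist","w4");cv2.imwrite("pics/w4.png",c["img"][:240,:,::-1])
o=robot.get_obs();m=R.from_quat(o['tool_rot']).as_matrix();print(np.arctan2(m[1,1],m[0,1]),m.T@(np.array([.5012,-.1676,.080])-o['position']))
E
```

```text
-0.05463398806460978 [1.03866563e-01 1.92459330e-04 1.94686291e-01]
```

View pics/w4.png

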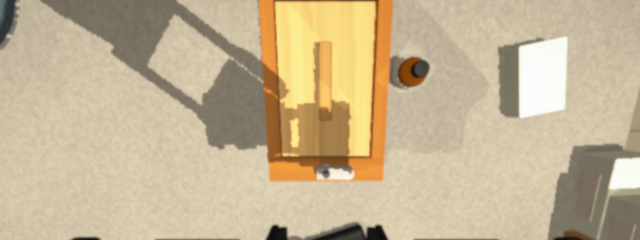

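The right button (318–353,173) now lies along the rim. The handle bar spans (316..332, 41..120). I'll check its centre and move over it.

Scaled: 0.03 m / 0.3 = 0.1, 0.026 m / 0.3 = 0.0867.

```bash
python3 - <<'E'
from h import *
c=load("w4");p=cast(c,[(316,41),(331,41),(332,120),(317,120)],.105);print(p,p.mean(0))
E
```

```text
[[ 0.49294764 -0.12711878  0.105     ]
 [ 0.50852193 -0.12797821  0.105     ]
 [ 0.50561833 -0.20763808  0.105     ]
 [ 0.48884094 -0.20671332  0.105     ]] [ 0.49898221 -0.1673621   0.105     ]
```

Call:
{"method": "step_hand", "body": {
  "moves": [
    [[0.0867,0,0.1,0],[0.0867,0,0.1,0],[0.0867,0,0.1,0],[0.0867,0,0.1,0],[0,0,0.0833,0],[0,0,0,0],[0,0,0,0],[0,0,0,0]]
  ],
  "finger_gap": 0.05
}}

```text
time: 13.4
position: [0.5026, -0.1691, 0.1311]
tool_rot: [0.726, 0.688, 0.0, 0.001]
ft_force: [-0.8, -1.5, -0.1]
grip_width: 0.0497
grip_force: 0.0
```

```bash
python3 - <<'E'
from rig import robot
from h import *
o=robot.get_obs();m=R.from_quat(o['tool_rot']).as_matrix();print(np.arctan2(m[1,1],m[0,1]),m.T@(np.array([.5012,-.1676,.080])-o['position']))
E
```

```text
-0.05469119657534958 [ 0.00150245 -0.00152908  0.05104837]
```

Call:
{"method": "step_hand", "body": {
  "moves": [
    [[0.005,-0.0067,0.0667,0],[0,0,0.0667,0],[0,0,0.0333,0],[0,0,0,0],[0,0,0,0]]
  ]
}}

```text
time: 13.82
position: [0.5005, -0.1675, 0.0813]
tool_rot: [0.726, 0.687, 0.0, 0.001]
ft_force: [0.2, -1.1, -0.3]
grip_width: 0.0498
grip_force: 0.0
```

Call:
{"method": "step_hand", "body": {
  "moves": [
    [[0,0,0,0],[0,0,0,0],[0,0,0,0],[0,0,0,0],[0,0,0,0],[0,0,0,0]]
  ],
  "finger_gap": 0.008,
  "grip_n": 30
}}

```text
time: 14.32
position: [0.5, -0.1666, 0.0808]
tool_rot: [0.726, 0.688, 0.0, 0.0]
ft_force: [0.5, -0.3, 0.4]
grip_width: 0.0177
grip_force: 0.0
```

Call:
{"method": "step_hand", "body": {
  "moves": [
    [[0,0,-0.0133,0],[0,0,-0.02,0],[0,0,-0.0267,0],[0,0,-0.0333,0],[0,0,0,0]]
  ]
}}

```text
time: 14.73
position: [0.5012, -0.1672, 0.1107]
tool_rot: [0.726, 0.688, 0.001, 0.002]
ft_force: [-0.2, 0.3, -1.9]
grip_width: 0.0136
grip_force: 30.0
```

The fingers only met the bar as the lift began, so I'm checking the hold.

Scaled: -0.02 m / 0.3 = -0.0667, -0.01 m / 0.3 = -0.0333.

Call:
{"method": "step_hand", "body": {
  "moves": [
    [[0,0,-0.0667,0],[0,0,-0.0667,0],[0,0,-0.0667,0],[0,0,-0.0333,0],[0,0,0,0],[0,0,0,0]]
  ]
}}

```text
time: 15.23
position: [0.5, -0.1666, 0.1788]
tool_rot: [0.726, 0.688, 0.0, 0.001]
ft_force: [0.2, -0.4, -1.1]
grip_width: 0.0136
grip_force: 30.0
```

```bash
python3 - <<'E'
from h import *
a=snap("side","s5")
from h import R
t=np.array([.50,-.167,.17]);d=R.from_quat(a["attitude"]).as_matrix().T@(t-a["xyz"]);u=int(a["cx"]+a["fx"]*d[0]/d[2]);v=int(a["cy"]+a["fy"]*d[1]/d[2])
s=cv2.resize(a["img"][v-50:v+60,u-60:u+60,::-1],None,fx=3.3,fy=3.3,interpolation=cv2.INTER_CUBIC)
b=snap("wrist","w5")["img"][:240,160:520,::-1]
b=cv2.resize(b,None,fx=1.1,fy=1.1)
H=max(s.shape[0],b.shape[0]);o=np.zeros((H,s.shape[1]+b.shape[1],3),np.uint8);o[:s.shape[0],:s.shape[1]]=s;o[:b.shape[0],s.shape[1]:]=b
print(u,v,o.shape);cv2.imwrite("pics/hold.png",o)
E
```

```text
360 153 (363, 792, 3)
```

View pics/hold.png

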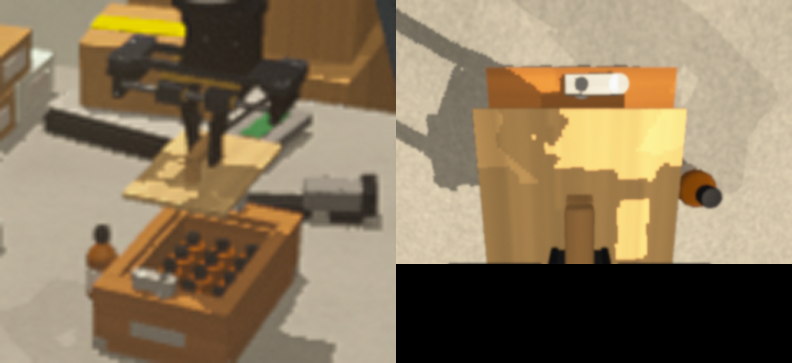

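The panel hangs level from the handle; its front edge runs from (473,108) to (686,108) in the right-hand crop, and the left button (565–628,84) lies along the rim. Next: panel height in the hand, then the transfer distances.

```bash
python3 - <<'E'
from h import *
from rig import robot
c=load("w5");uv=np.array([(473,109),(686,109)])/1.1+[160,0]
for z in(.15,.16,.165,.17,.175,.18):
    p=cast(c,uv,z);print(z,np.linalg.norm(p[0]-p[1]),p.mean(0))
o=robot.get_obs();m=R.from_quat(o['tool_rot']).as_matrix()
print(m.T@(np.array([.595,.161,.16])-o['position']))
E
```

```text
0.15 0.12141030534380261 [ 0.72966235 -0.09482578  0.15      ]
0.16 0.11503653953060818 [ 0.7178032 -0.0943942  0.16     ]
0.165 0.1118496566240108 [ 0.71187363 -0.09417841  0.165     ]
0.17 0.10866277371741363 [ 0.70594406 -0.09396262  0.17      ]
0.175 0.10547589081081625 [ 0.70001448 -0.09374683  0.175     ]
0.18 0.10228900790421887 [ 0.69408491 -0.09353104  0.18      ]
[0.331788   0.07814896 0.01770998]
```

Scaled: 0.033 m / 0.3 = 0.11, 0.03 m / 0.3 = 0.1, -0.08 rad / 3.1416 = -0.0255.

Call:
{"method": "step_hand", "body": {
  "moves": [
    [[0.04,0.01,0,0],[0.08,0.02,0,0],[0.1,0.0233,0,0],[0.11,0.0267,0,0],[0.11,0.0267,0,0],[0.11,0.0267,0,0],[0.11,0.0267,0,0],[0.11,0.0267,0,0],[0.11,0.0233,0,0],[0.11,0.0233,0,0],[0.0767,0.0167,0,0],[0.04,0.01,0,0],[0,0,0,-0.0255],[0,0,0,-0.0255],[0,0,0,-0.0255],[0,0,0,-0.0242],[0,0,0,0],[0,0,0,0],[0,0,0,0]]
  ]
}}

```text
time: 16.92
position: [0.5953, 0.1605, 0.178]
tool_rot: [0.61, 0.793, -0.0, -0.0]
ft_force: [-0.2, 0.3, -0.5]
grip_width: 0.0139
grip_force: 30.0
```

```bash
python3 - <<'E'
from h import *
from rig import robot
o=robot.get_obs();m=R.from_quat(o['tool_rot']).as_matrix();print(np.arctan2(m[1,1],m[0,1]),m.T@(np.array([.595,.161,.024])-o['position']))
E
```

```text
0.25991462174158186 [ 5.23239412e-04 -2.54222881e-05  1.54006432e-01]
```

Scaled: 0.025 m / 0.3 = 0.0833, 0.02 m / 0.3 = 0.0667.

Call:
{"method": "step_hand", "body": {
  "moves": [
    [[0,0,0.0667,0],[0,0,0.0833,0],[0,0,0.0833,0],[0,0,0.0833,0],[0,0,0.05,0],[0,0,0.0333,0],[0,0,0,0],[0,0,0,0],[0,0,0,0]]
  ]
}}

```text
time: 17.67
position: [0.5968, 0.1608, 0.0596]
tool_rot: [0.609, 0.793, 0.001, 0.001]
ft_force: [-0.6, -0.1, -1.7]
grip_width: 0.0137
grip_force: 30.0
```

```bash
python3 - <<'E'
from h import *
a=snap("side","s6");s=cv2.resize(a["img"][170:290,220:360,::-1],None,fx=2.8,fy=2.8,interpolation=cv2.INTER_CUBIC)
b=snap("scene","c6")["img"][190:270,300:440,::-1];b=cv2.resize(b,None,fx=2.8,fy=2.8,interpolation=cv2.INTER_CUBIC)
o=np.zeros((336,784,3),np.uint8);o[:,:392]=s;o[:224,392:]=b;cv2.imwrite("pics/over.png",o)
E
```

```text
(no output)
```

View pics/over.png

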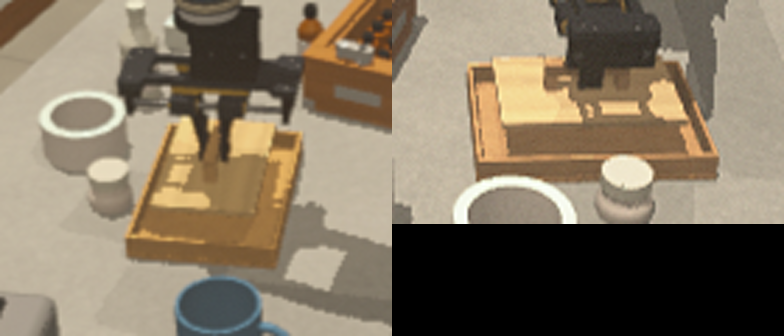

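The panel hovers aligned over the tray, within the walls in both views. I'll lower it, with small steps near the floor.

Scaled: 0.01 m / 0.3 = 0.0333, 0.007 m / 0.3 = 0.0233.

Call:
{"method": "step_hand", "body": {
  "moves": [
    [[0,0,0.0333,0],[0,0,0.0333,0],[0,0,0.0233,0],[0,0,0.01,0],[0,0,0,0],[0,0,0,0],[0,0,0,0]]
  ]
}}

```text
time: 18.35
position: [0.5959, 0.1608, 0.0285]
tool_rot: [0.609, 0.793, 0.0, 0.0]
ft_force: [0.2, -0.0, -1.1]
grip_width: 0.0139
grip_force: 30.0
```

Call:
{"method": "step_hand", "body": {
  "moves": [
    [[0,0,0.0033,0],[0,0,0.0033,0],[0,0,0,0],[0,0,0,0]]
  ]
}}

```text
time: 18.68
position: [0.5957, 0.1607, 0.0267]
tool_rot: [0.609, 0.793, 0.0, 0.0]
ft_force: [0.2, 0.1, -1.3]
grip_width: 0.014
grip_force: 30.0
```

Call:
{"method": "step_hand", "body": {
  "moves": [
    [[0,0,0.0033,0],[0,0,0.0033,0],[0,0,0,0],[0,0,0,0]]
  ]
}}

```text
time: 19.02
position: [0.5956, 0.1607, 0.0244]
tool_rot: [0.609, 0.793, -0.0, -0.0]
ft_force: [-0.2, 0.6, -1.9]
grip_width: 0.0138
grip_force: 30.0
```

Call:
{"method": "step_hand", "body": {
  "moves": [
    [[0,0,0.0033,0],[0,0,0.0033,0],[0,0,0,0],[0,0,0,0]]
  ]
}}

```text
time: 19.35
position: [0.5956, 0.1607, 0.0224]
tool_rot: [0.609, 0.793, -0.0, -0.0]
ft_force: [-0.1, -0.1, -0.8]
grip_width: 0.014
grip_force: 30.0
```

Scaled: 0.0005 m / 0.3 = 0.0017.

Call:
{"method": "step_hand", "body": {
  "moves": [
    [[0,0,0.0017,0],[0,0,0.0017,0],[0,0,0,0],[0,0,0,0]]
  ]
}}

```text
time: 19.68
position: [0.5957, 0.1607, 0.0215]
tool_rot: [0.609, 0.793, -0.0, -0.0]
ft_force: [-0.5, -0.9, -1.6]
grip_width: 0.0139
grip_force: 30.0
```

Call:
{"method": "step_hand", "body": {
  "moves": [
    [[0,0,0.0017,0],[0,0,0.0017,0],[0,0,0,0],[0,0,0,0]]
  ]
}}

```text
time: 20.02
position: [0.5958, 0.1608, 0.0206]
tool_rot: [0.609, 0.793, 0.0, 0.0]
ft_force: [-0.7, 0.1, -1.0]
grip_width: 0.0132
grip_force: 30.0
```

Call:
{"method": "step_hand", "body": {
  "moves": [
    [[0,0,0.0017,0],[0,0,0.0017,0],[0,0,0,0],[0,0,0,0]]
  ]
}}

```text
time: 20.35
position: [0.5958, 0.1607, 0.0206]
tool_rot: [0.609, 0.793, 0.0, 0.0]
ft_force: [-1.7, 0.3, 5.4]
grip_width: 0.0139
grip_force: 30.0
```

Contact: the force jumped to +5.4 N at TCP 20.6 mm, close to the expected floor height. Release and rise.

Call:
{"method": "step_hand", "body": {
  "moves": [
    [[0,0,0,0],[0,0,0,0],[0,0,0,0],[0,0,0,0],[0,0,0,0]]
  ],
  "finger_gap": 0.04,
  "grip_n": 10
}}

```text
time: 20.77
position: [0.5957, 0.1607, 0.0194]
tool_rot: [0.609, 0.793, -0.0, -0.0]
ft_force: [-0.2, 0.5, -0.3]
grip_width: 0.0367
grip_force: 0.0
```

Call:
{"method": "step_hand", "body": {
  "moves": [
    [[0,0,-0.0333,0],[0,0,-0.0667,0],[0,0,-0.1167,0],[0,0,-0.1167,0],[0,0,-0.1167,0],[0,0,-0.1167,0],[0,0,-0.1167,0],[-0.1,0,-0.0667,0],[-0.1,0,0,0],[-0.1,0,0,0],[0,0,0,0],[0,0,0,0],[0,0,0,0]]
  ]
}}

```text
time: 21.85
position: [0.6185, 0.0741, 0.2447]
tool_rot: [0.609, 0.793, 0.0, -0.001]
ft_force: [-0.3, 0.7, 0.3]
grip_width: 0.0398
grip_force: 0.0
```

```bash
python3 - <<'E'
from h import *
b=snap("wrist","w7")["img"][:240,:,::-1]
a=snap("side","s7")["img"][130:270,220:420,::-1]
o=np.zeros((590,640,3),np.uint8);o[:240]=b;o[240:590,:500]=cv2.resize(a,(500,350),interpolation=cv2.INTER_CUBIC);cv2.imwrite("pics/end.png",o)
E
```

```text
(no output)
```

View pics/end.png

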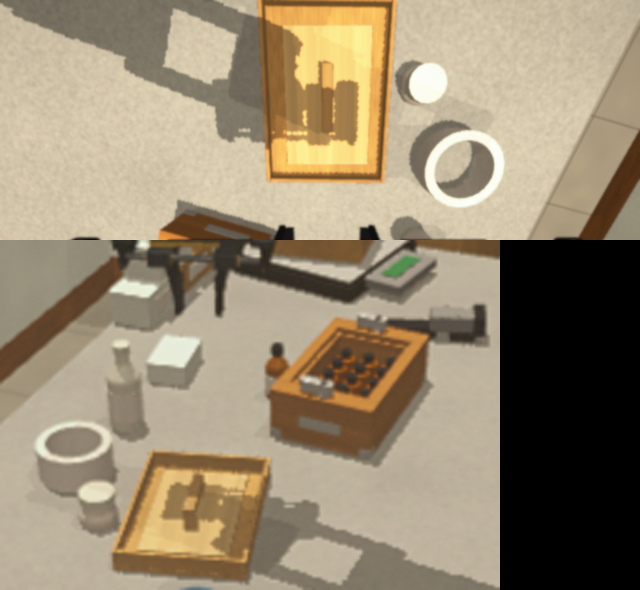

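The panel lies flat and centred in the tray with its handle up at (325,97). Both buttons, at (317,385) and (372,322), lie along the rim, and the bystanders in view look undisturbed.

```bash
python3 -c "
from rig import robot
print(robot.hand_in())"
```

```text
the job is handed in; nothing more can be done
None
```

I turned both buttons aside along the rim, laid the panel flat in the tray with its handle up, and handed the job in at about 22 s; no verdict was returned.

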